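# Fit the dry-block heaters and take a surface temperature

### The arm

A 6-joint arm with a two-finger parallel gripper is mounted at the origin on the work surface. World frame = base frame: x ahead of the robot, y to its left, z up, the work surface at z = 0. Lengths are in m, angles in rad, forces in N, time in s.
With the tool pointing down it reaches from about 0.225 to 0.725 m from the base axis. Payload 3.1 kg.
Tool frame: the origin (TCP) lies between the finger pads; the fingertips stand 25 mm ahead of it and the grasp point (between the pads) lies 6 mm ahead of it; z points along the fingers, y is the line along which they close (so a half turn about z gives the same grasp; the last joint's range is limited). The gripper opens to 85 mm and grips with 20 to 120 N. Pads are 22 mm wide; open, the fingers measure 114 mm over their backs; the gripper's body (76 mm by 85 mm) begins 54 mm behind the grasp point. The pads swing forward as they close: fully open they stand 13 mm farther back than shut.
Start: joints at [-1.279, 0.048, 0.099, 1.622, 0, 1.443], TCP at [0.214, -0.479, 0.256] pointing down, gripper open.
Joint ranges: [-2.91, 2.91], [-0.99, 1.94], [-1.21, 1.42], [-2.12, 2.29], [-1.49, 1.47], [-3.14, 3.14]. Speed limits (rad/s): [2.79, 2.79, 3.14, 3.14, 3.14, 3.14].

### API

Orientations are given as a rotation vector (axis times angle).
In Python, from cell import * gives the robot as it stands.
- The arm moves only by the tool move_arm, never from a script. Its argument "commands" is a list of rows, each a list of 6 numbers: the shift along the tool's x, y, z in mm, then the turn, a rotation vector about the tool's x, y, z in degrees. In form: [[x, y, z, rx, ry, rz], ...]. A call has 1 to 20 rows; each row is the pose to reach, as a shift and turn from the pose commanded when the call began, along the tool's axes at that moment; what a row does not reach only later rows make up. A row lasts 1/10 s, in which the tool goes at most 50 mm and 8.59 degrees, less where a joint would pass 70% of its speed; a pose out of reach is approached as far as the arm can. A call with a gripper value outside its range is refused whole. "claw" is the finger opening in mm, from 0 to 85.4, set as the call begins (left out, the last holds). The fingers move at their own pace and stop on an object; the grip force is fixed at half the most. Time passes only in rows, so rows that repeat a pose let the fingers close. It gives the time, the measured TCP pose, the force, the opening and the grip force at its end, in the units of the state.
- observe(): the state, without advancing time (a new reading comes with each control period).
- read_camera(name): name is "side" or "top"; returns the picture (384x512x3 uint8, red, green, blue); there is no depth.
- camera_info(name): a dict with "K" (3x3 intrinsics, pixels), "k1" (the pictures are not rectified: a ray, as slopes to the right and down, at radius r is drawn at 1 + k1 r^2 times it, then the intrinsics apply), "R" (3x3) and "t" (3): a world point X has camera coordinates R X + t. Camera axes: x right, y down, z forward; pixel columns grow to the right and rows downward; lengths in m; the calibration is good to about 2 mm. A picture is of the moment at which its call begins. camera_info takes no time and is no camera call.
- finish_job(): hands the job in; it is judged then, once.
The state is a dict: "clock": time; "q": joint angles; "qvel": joint speeds; "effort": joint torques, N m; "tool_pos": TCP position; "orientation": TCP orientation; "contact_force": force on the tool from outside, world axes, zero at the start; "wrist_torque": the same for the moment, N m; "grip_width": finger opening in m; "grip_force": force on a finger pad.
Only numpy, scipy, OpenCV 4.12 (cv2) and the standard library are available. Lean on these libraries where they do the work, as an engineer would, in place of code of your own. Each camera call takes 0.05 s, during which the arm holds its last target. There are 200 camera calls.

### The job

Lower each of the two round aluminium inserts into the heater bay it fits, wide into wide and narrow into narrow, right down on the bay floor (do not drop them in). Then draw the temperature probe out of its leaning holder and, holding it upright, press its sprung tip lightly down inside the ring engraved in the middle of the wide insert's top, so that the tip is pushed about half-way in and not bottomed. Finish while still holding the probe there, steady, and leave everything else on the bench where it is.

Things in the scene. Friction and masses are not known exactly. Their poses are not given: they have to be found in the camera images.
- wide_insert_mid (a point): Centre, half-way up, of the wide insert: a loose solid aluminium cylinder, 48 mm diameter, 60 mm tall, about 0.28 kg, standing upright on the bench. z is its axis (up). Its top has a ring (22 mm across) engraved in the middle and eight small dark well marks around it.
- narrow_insert_mid (a point): Centre, half-way up, of the narrow insert: a loose solid aluminium cylinder, 32 mm diameter, 60 mm tall, about 0.13 kg, standing upright on the bench, five dark well marks on top. z is its axis (up).
- wide_insert_base (a point): Centre of the underside of the wide insert, 30 mm below its mid point; the edge of the underside has a 3 mm chamfer. z up.
- narrow_insert_base (a point): Centre of the underside of the narrow insert, 30 mm below its mid point; the edge of the underside has a 3 mm chamfer. z up.
- wide_insert: The wide insert itself; origin at the centre of its underside, z up its axis.
- narrow_insert: The narrow insert itself; origin at the centre of its underside, z up its axis.
- wide_bay (a point): Centre of the FLOOR of the wide bay, in a fixed white heater box 100 x 110 x 70 mm (x, y, z). The bay is a round vertical hole, 52 mm diameter, 20 mm deep, in the middle of the top: mouth 70 mm and floor 50 mm above the bench. A seated insert stands 40 mm proud. z up; the front panel faces its -x.
- narrow_bay (a point): Centre of the FLOOR of the bay in the narrow-bay heater: the same fixed white box, 100 x 110 x 70 mm, with a hole 36 mm in diameter and 20 mm deep, floor 50 mm above the bench. The two heaters may stand either way round.
- spot (a point): The spot to touch: centre of the engraved ring (22 mm outside) in the middle of the wide insert's flat top, 60 mm above its underside, 30 mm above its mid point.
- probe_grip (a point): Centre, half-way along, of the loose probe's white handle: 20 x 20 mm square (sides along its x and y), 85 mm long. z runs along the probe from tip to handle. The end of the free tip is 130 mm below this point along z, the handle's lower end 45 mm below. At the start it leans about 27 degrees (0.48 rad) from upright in the holder, handle end towards the holder's -x.
- probe_tip (a point): Centre of the flat end face of the probe's sprung tip; z along the probe towards the handle.
- plunger (a joint): How far the probe's sprung tip is pushed into the stem, m: 0 free, 0.014 bottomed. The spring takes 1 N to start and 0.5 N more per mm (4.5 N at half-way, 8 N at the bottom).
- probe: The probe, about 0.13 kg: below the handle a steel sleeve (16 mm diameter, 18 mm long), a stem and a sprung tip (8 mm). Origin at the centre of the handle's lower end, which stands at the mouth of the holder's hole at the start; the 85 mm below it are in the hole and must be drawn out along the probe's axis. z from tip to handle.
- holder: Fixed grey probe holder, base plate 120 x 80 x 8 mm, a leaning block 46 mm square with an 18 mm hole along it; the mouth of the hole is about 100 mm above the bench. Origin on the bench; it leans towards its own -x.
- marker: Bystander: blue marker pen lying on the bench along x, 125 mm long, 13 mm diameter; origin on the bench at its middle.
- dish: Bystander: flat glass culture dish, 90 mm diameter, 15 mm high; origin at the centre of its underside.
- slide_box: Bystander: small cardboard box, 85 x 60 x 26 mm; origin at the centre of its underside.
- wash_bottle: Bystander: white wash bottle, 68 mm diameter, about 210 mm tall with its blue spout; origin at the centre of its underside.
- tube_rack: Bystander: red tube rack with white-capped tubes, 110 x 200 x 61 mm; origin at the centre of its underside.
- pen_cup: Bystander: clear cup with pens, 76 mm diameter, about 145 mm tall; origin at the centre of its underside.
- tip_box: Bystander: blue box, 85 x 120 x 55 mm; origin at the centre of its underside.
Things that resemble listed ones, but are neither listed nor needed, are in the scene too. Leave any turquoise look-alike of the probe alone. What is shaped like the holder but green is not meant.

How it is judged:
On the way, in this order (a step that is already met when the one before it is completed fails the run):
1. both inserts are let go, each seated on the floor of the bay it fits (horizontal distance between wide_insert_base and wide_bay below 0.004 m and z of wide_insert_base in the frame of wide_bay between -0.003 and 0.003 m and angle between each of wide_insert_base, narrow_insert_base's own z axis and vertical below 0.06 rad and horizontal distance between narrow_insert_base and narrow_bay below 0.004 m and z of narrow_insert_base in the frame of narrow_bay between -0.003 and 0.003 m and contact force between each of wide_insert, narrow_insert and the fingers below 0.05 N), for 0.2 s.
2. the probe is out of its holder, held by the robot (contact force between probe and the fingers above 1 N and contact force between probe and holder below 0.05 N and horizontal distance between probe_tip and holder above 0.09 m), for 0.1 s.
At the end, for the whole second after the job is handed in: Inserts let go, on the floors of their own bays (3 mm; 4 mm of centre; tilt under 0.06 rad). Probe held out of its holder, still, upright within 0.14 rad, tip within 7 mm of the ring's middle, pressing the wide insert with 1.2 to 9 N, pushed in 2.5 to 12.5 mm (all of step 1 and horizontal distance between probe_tip and spot below 0.007 m and z of probe_tip in the frame of spot below 0.003 m and angle between probe_grip's own z axis and vertical below 0.14 rad and value of joint plunger between 0.0025 and 0.0125 m and contact force between probe and wide_insert between 1.2 and 9 N and contact force between probe and the fingers above 1 N and contact force between probe and holder below 0.05 N and linear speed of probe below 0.02 m/s); the arm keeps its last pose, push and grip.
It fails at once if the probe is pressed hard (over 25 N) on the wide insert (contact force between probe and wide_insert above 25 N).
It fails at once if the wide insert is dropped into its bay from above the mouth instead of being lowered (horizontal distance between wide_insert_base and wide_bay below 0.02 m and z of wide_insert_base in the frame of wide_bay above 0.004 m and contact force between wide_insert and the fingers below 0.02 N and linear speed of wide_insert above 0.5 m/s).
It fails at once if the narrow insert is dropped into its bay from above the mouth instead of being lowered (horizontal distance between narrow_insert_base and narrow_bay below 0.02 m and z of narrow_insert_base in the frame of narrow_bay above 0.004 m and contact force between narrow_insert and the fingers below 0.02 N and linear speed of narrow_insert above 0.5 m/s).
It fails at once if a bystander is pushed more than 30 mm from its place (distance of any of marker, dish, slide_box, wash_bottle, tube_rack, pen_cup, tip_box from where it was at the start of the episode above 0.03 m).
It also fails if it takes over 58 s, if anything falls off the work surface, if the arm or the gripper's body presses on something with over 40 N, if the wrist force passes 120 N, or if a joint passes its speed limit or range.

## Working session

There is one attempt and no reset: what is moved stays moved. The work goes in short steps, Python scripts to look and compute and a tool call to move; the robot and the scene stay as the last step left them, time stands still between calls to the robot, and variables do not carry over. Pictures are saved under pics/ and viewed, at most 10 in all, crops included, and the job is handed in when it is done.

Besides the shell and the picture viewer there is one more tool, called after "Request:" by a JSON object that holds its "fn" and its "kwargs", one argument or row to a line. move_arm: Moves the arm, as the interface text tells. Its arguments: {"type":"object","properties":{"commands":{"type":"array"},"claw":{"type":"number"}},"required":["commands"]}

```bash
mkdir -p pics
python3 - <<'E'
from cell import *
import cv2
for n in("top","side"):
    im=read_camera(n); cv2.imwrite(f"pics/{n}0.png",cv2.resize(im[:,:,::-1],(800,600),interpolation=cv2.INTER_CUBIC))
    cv2.imwrite(f"{n}0_raw.png",im[:,:,::-1])
    print(n,camera_info(n))
print(observe())
E
```

```text
top {'K': array([[355.20801506,   0.        , 260.35860232],
       [  0.        , 355.20801506, 191.91556991],
       [  0.        ,   0.        ,   1.        ]]), 'k1': -0.037784866056151015, 'R': array([[ 0.0166843 , -0.99982927, -0.00794195],
       [-0.98240957, -0.01491503, -0.18614235],
       [ 0.18599211,  0.01090791, -0.98249069]]), 't': array([-0.02979411,  0.53135404,  1.06718902])}
side {'K': array([[455.95864822,   0.        , 253.44756167],
       [  0.        , 455.95864822, 195.73695851],
       [  0.        ,   0.        ,   1.        ]]), 'k1': -0.17883074060750911, 'R': array([[ 0.94114062, -0.3378106 ,  0.0117614 ],
       [-0.24896437, -0.71631033, -0.65185601],
       [ 0.22862868,  0.61056   , -0.75825155]]), 't': array([-0.4960218 ,  0.17656831,  1.26323021])}
{'clock': 0.1, 'q': array([-1.27880563e+00,  4.86874251e-02,  9.77368107e-02,  1.62201370e+00,
       -1.64036368e-05,  1.44300058e+00]), 'qvel': array([ 3.97014131e-05, -7.81271867e-04,  4.48446231e-03, -1.40440516e-03,
       -5.96356232e-06,  1.11244365e-03]), 'effort': array([ 1.78241826e-03, -3.39851797e+01,  3.20934677e+01,  1.58728380e-02,
       -1.85681897e-04, -3.44703530e-06]), 'tool_pos': array([ 0.21381001, -0.47893126,  0.25521971]), 'orientation': array([-3.07053268e+00, -6.54118113e-01,  3.04736302e-04]), 'contact_force': array([-0.28303474, -0.20914101, -0.14087392]), 'wrist_torque': array([-0.02270258,  0.02203314, -0.01316817]), 'grip_force': 0.0, 'grip_width': 0.08589888871031129}
```

View pics/top0.png

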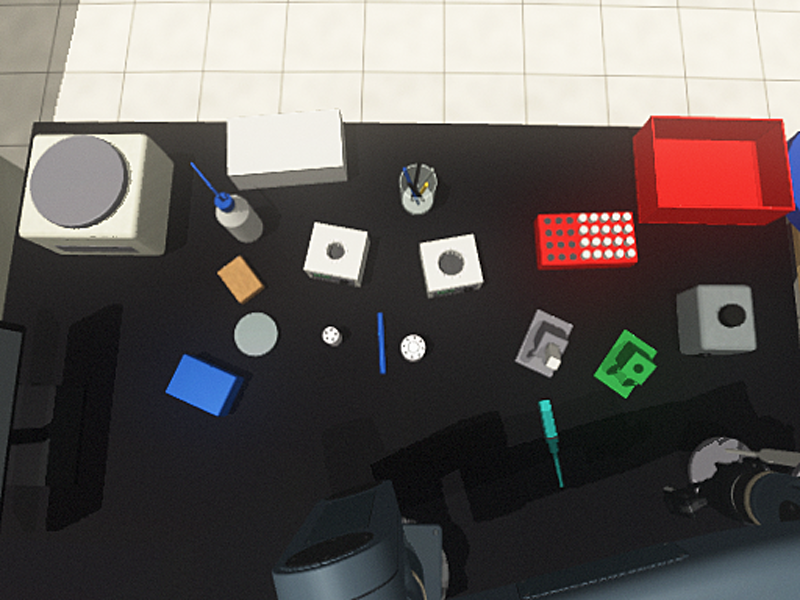

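View pics/side0.png

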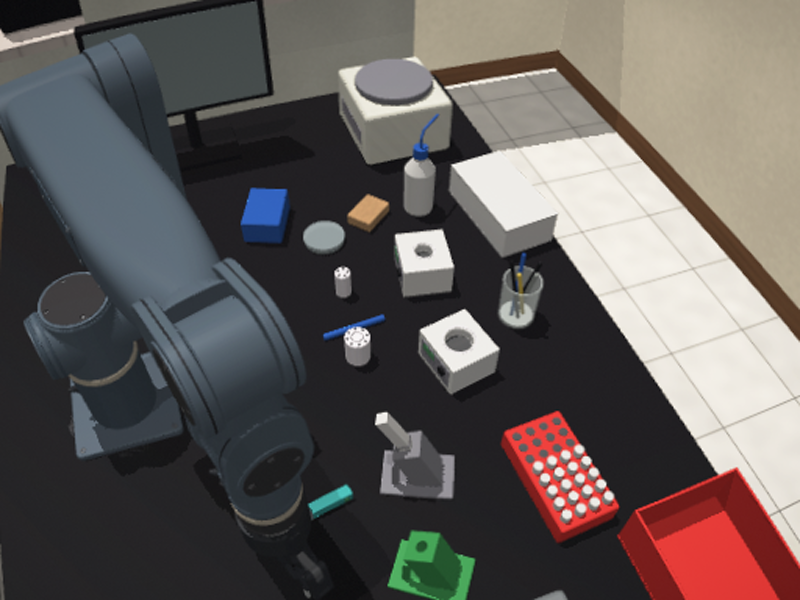

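The top view shows the wide insert (412,347), narrow insert (331,336), wide bay (451,263), narrow bay (336,251) and the probe handle end (553,364) in the grey holder (545,345). The turquoise look-alike lies at (550,440), and the green holder (627,365) isn't meant. The white handle in the grey holder fits the probe description. Next I'll enlarge crops to confirm this and measure.

Run:
```python
import cv2,numpy as np
def crop(n,x,y,w,h,s,out):
    im=cv2.imread(f"{n}0_raw.png")[y:y+h,x:x+w]
    im=cv2.resize(im,None,fx=s,fy=s,interpolation=cv2.INTER_CUBIC)
    for i in range(0,w,10):
        cv2.line(im,(i*s,0),(i*s,6 if i%50 else 14),(0,255,255),1)
        if i%20==0: cv2.putText(im,str(x+i),(i*s,24),0,.4,(0,255,255),1)
    for i in range(0,h,10):
        cv2.line(im,(0,i*s),(6,i*s),(0,255,255),1)
        if i%20==0: cv2.putText(im,str(y+i),(8,i*s+4),0,.4,(0,255,255),1)
    return im
cv2.imwrite("pics/c_top.png",crop("top",190,138,130,98,6,""))
a=crop("top",325,190,49,58,8,"");b=crop("side",232,255,62,70,8,"")
b=b[:, :]; h=max(a.shape[0],b.shape[0])
a=cv2.copyMakeBorder(a,0,560-a.shape[0],0,0,0); 
m=np.hstack([a,b])[:, :800]; print(m.shape)
cv2.imwrite("pics/c_probe.png",np.hstack([a,b]) if a.shape[1]+b.shape[1]<=800 else m)
cv2.imwrite("pics/c_side.png",crop("side",205,140,130,115,5,""))
```

```text
(560, 800, 3)
```

View pics/c_top.png

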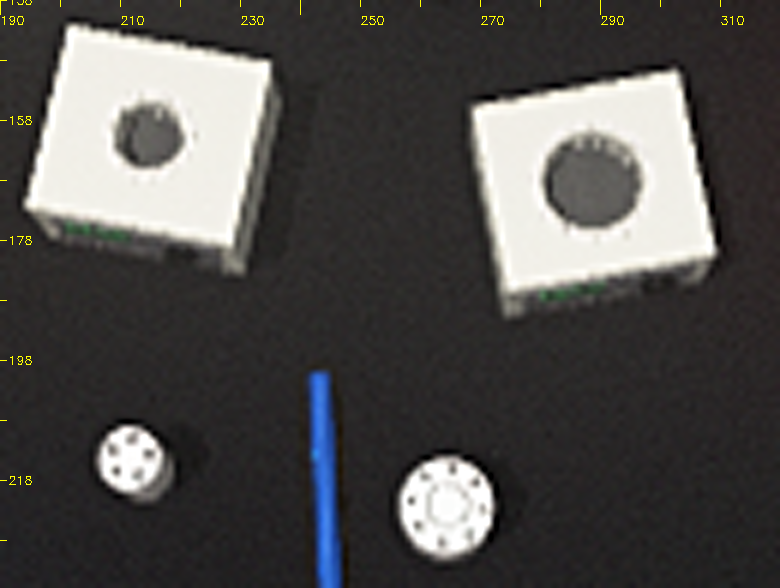

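View pics/c_probe.png

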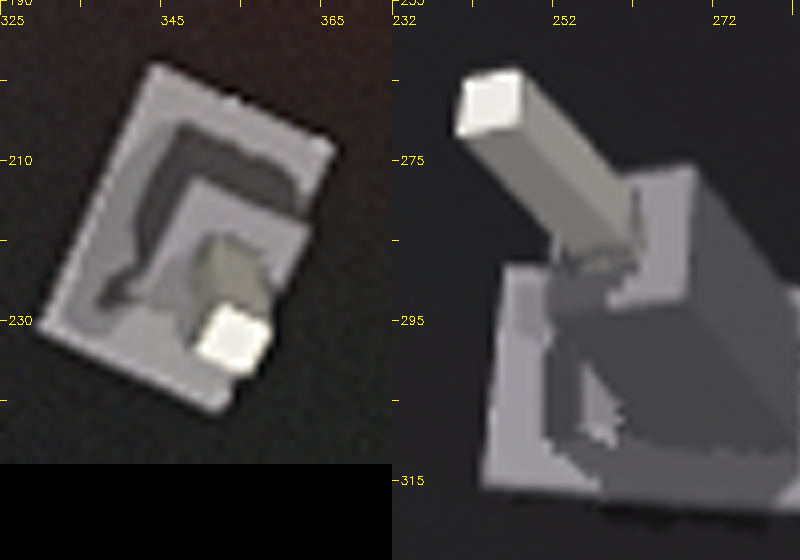

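View pics/c_side.png

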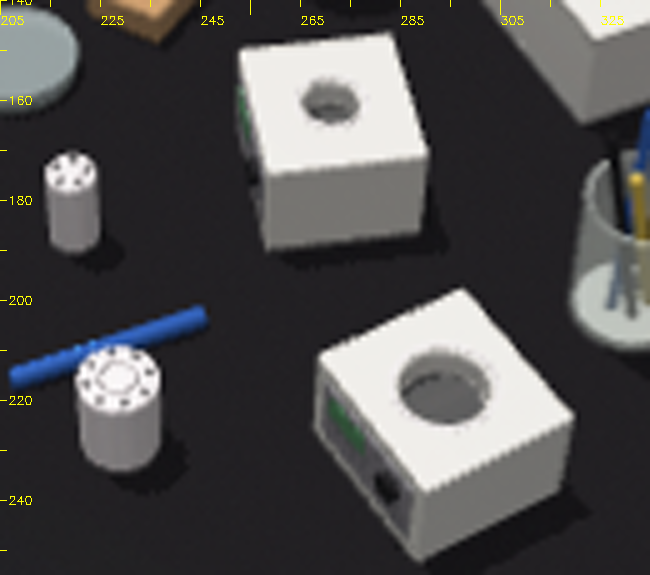

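The crops confirm the white-handled probe in the grey holder. Now I'll fit poses from both views.

```bash
cat > h.py <<'E'
from cell import *
import numpy as np, cv2
from scipy.optimize import least_squares
from scipy.spatial.transform import Rotation as Rn
C={n:camera_info(n) for n in("top","side")}
def proj(n,X):
    c=C[n]; p=np.atleast_2d(X)@c["R"].T+c["t"]; s=p[:,:2]/p[:,2:]
    s=s*(1+c["k1"]*(s**2).sum(1,keepdims=True)); return s@c["K"][:2,:2].T+c["K"][:2,2]
def raw(c,s,o): return (np.array(c,float)+.5)/s-.5+np.array(o)
def at(n,px,z):
    return least_squares(lambda v:(proj(n,[v[0],v[1],z])-px).ravel(),[.4,0]).x
E
python3 - <<'E'
from h import *
T=lambda l:raw(l,6,(190,138)); S=lambda l:raw(l,5,(205,140))
pts={'nins':(T([131,458]),S([72,171]),.06),'wins':(T([447,507]),S([118,378]),.06),'nhole':(T([150,135]),None,.07),'whole':(T([593,180]),None,.07)}
for k,(a,b,z) in pts.items():
    print(k,at('top',a,z).round(4), None if b is None else at('side',b,z).round(4))
boxes={'nbox':(T([(67,25),(272,62),(236,245),(27,205)]),S([(239,50),(392,35),(428,153),(263,174)])),
'wbox':(T([(472,105),(681,69),(716,252),(508,290)]),S([(319,356),(464,290),(573,412),(424,490)]))}
for k,(a,b) in boxes.items():
    for n,p in(('top',a),('side',b)):
        P=np.array([at(n,q,.07) for q in p]); print(k,n,P.mean(0).round(4),'sides',np.linalg.norm(P-np.roll(P,-1,0),axis=1).round(3),
          'yaws',[round(float(np.degrees(np.arctan2(*d[::-1]))),1) for d in np.roll(P,-1,0)-P])
a=raw([(153,63),(336,150),(222,412),(38,326)],8,(325,190)); P=np.array([at('top',q,.008) for q in a])
print('plate',P.round(4),P.mean(0).round(4),np.linalg.norm(P-np.roll(P,-1,0),axis=1).round(3),[round(float(np.degrees(np.arctan2(*d[::-1]))),1) for d in np.roll(P,-1,0)-P])
e=least_squares(lambda X:np.r_[(proj('top',X)-raw([233,340],8,(325,190))).ravel(),(proj('side',X)-raw([100,104],8,(232,255))).ravel()],[.4,-.2,.15])
print('end',e.x.round(4),e.fun.round(2))
E
```

```text
nins [0.4585 0.1284] [0.4591 0.1265]
wins [ 0.4359 -0.0344] [ 0.4367 -0.0371]
nhole [0.6277 0.1242] None
whole [ 0.6067 -0.108 ] None
nbox top [0.6285 0.124 ] sides [0.111 0.1   0.112 0.1  ] yaws [-99.9, 171.0, 79.8, -9.3]
nbox side [0.6274 0.1217] sides [0.1   0.107 0.103 0.11 ] yaws [-10.9, -100.3, 170.8, 78.0]
wbox top [ 0.6077 -0.1086] sides [0.112 0.1   0.11  0.101] yaws [-79.0, -169.9, 101.4, 11.3]
wbox side [ 0.6067 -0.1102] sides [0.099 0.105 0.102 0.108] yaws [10.6, -77.7, -167.8, 100.9]
plate [[ 0.5255 -0.2924]
 [ 0.4908 -0.3658]
 [ 0.3848 -0.3163]
 [ 0.418  -0.2436]] [ 0.4548 -0.3045] [0.081 0.117 0.08  0.118] [-115.3, 155.0, 65.5, -24.4]
end [ 0.4009 -0.2806  0.17  ] [ 0.01 -0.05 -0.04  0.01]
```

```bash
cat >> h.py <<'E'
def plan(p,zdir,ydir):
    "shift (mm) and turn (deg) in tool axes from the measured pose to TCP p with tool z,y"
    s=observe(); R0=Rn.from_rotvec(s["orientation"]).as_matrix()
    z=np.array(zdir,float);z/=np.linalg.norm(z);y=np.array(ydir,float);y-=z*(y@z);y/=np.linalg.norm(y)
    best=min((Rn.from_matrix(R0.T@np.c_[np.cross(g*y,z),g*y,z]).as_rotvec(degrees=True) for g in(1,-1)),key=np.linalg.norm)
    print('shift',(R0.T@(np.array(p)-s["tool_pos"])*1000).round(1),'turn',best.round(2),'clock',s["clock"])
E
python3 - <<'E'
from h import *
print(Rn.from_rotvec(observe()["orientation"]).as_matrix().round(3))
for n,px in(('cup',(267.5,128)),('marker1',raw([319,375],6,(190,138))),('marker2',np.array([383,371])/1.5625)): print(n,at('top',px,.0).round(3))
for y in((1,0,0),(0,1,0)): plan([.4363,-.0358,.15],(0,0,-1),y)
E
```

```text
[[ 0.913  0.408 -0.001]
 [ 0.408 -0.913  0.002]
 [ 0.    -0.002 -1.   ]]
cup [ 0.763 -0.041]
marker1 [0.513 0.036]
marker2 [0.392 0.026]
shift [ 383.8 -313.8  106. ] turn [ -0.1   -0.08 -65.95] clock 0.1
shift [ 383.8 -313.8  106. ] turn [-1.200e-01  1.000e-02  2.405e+01] clock 0.1
```

Request:
{"fn": "move_arm", "kwargs": {
  "commands": [
    [0,0,0,0,0,0],
    [384,-314,0,0,0,24],
    [384,-314,0,0,0,24],
    [384,-314,0,0,0,24],
    [384,-314,0,0,0,24],
    [384,-314,0,0,0,24],
    [384,-314,0,0,0,24],
    [384,-314,0,0,0,24],
    [384,-314,0,0,0,24],
    [384,-314,0,0,0,24],
    [384,-314,0,0,0,24],
    [384,-314,0,0,0,24],
    [384,-314,70,0,0,24],
    [384,-314,105,0,0,24],
    [384,-314,105,0,0,24],
    [384,-314,105,0,0,24]
  ],
  "claw": 85
}}

```text
clock: 1.7
tool_pos: [0.4347, -0.0363, 0.1497]
orientation: [-3.141, -0.0, 0.008]
contact_force: [0.1, -0.6, 2.1]
grip_width: 0.085
grip_force: 0.0
```

Run:
```python
from h import *
print(observe()["tool_pos"])
plan([.4363,-.0358,.047],(0,0,-1),(0,1,0))
```

```text
[ 0.43466301 -0.03630977  0.14968591]
shift [  2.2  -0.4 102.7] turn [-0.06  0.29  0.  ] clock 1.7
```

Request:
{"fn": "move_arm", "kwargs": {
  "commands": [
    [2,0,30,0,0.2,0],
    [2,0,60,0,0.2,0],
    [2,0,85,0,0.2,0],
    [2,0,103,0,0.2,0],
    [2,0,103,0,0.2,0],
    [2,0,103,0,0.2,0]
  ]
}}

```text
clock: 2.3
tool_pos: [0.4419, -0.0374, 0.0522]
orientation: [3.14, 0.0, 0.015]
contact_force: [0.8, -0.1, 0.1]
grip_width: 0.0853
grip_force: 0.0
```

Request:
{"fn": "move_arm", "kwargs": {
  "commands": [
    [0,0,0,0,0,0],
    [0,0,0,0,0,0],
    [0,0,0,0,0,0],
    [0,0,0,0,0,0],
    [0,0,0,0,0,0],
    [0,0,0,0,0,0],
    [0,0,0,0,0,0],
    [0,0,0,0,0,0]
  ],
  "claw": 35
}}

```text
clock: 3.1
tool_pos: [0.4405, -0.0363, 0.0505]
orientation: [3.141, 0.002, 0.012]
contact_force: [0.6, 1.3, 6.1]
grip_width: 0.0465
grip_force: 62.4
```

Run:
```python
from h import *
plan([.607,-.1093,.155],(0,0,-1),(0,1,0))
```

```text
shift [ 167.3   73.2 -103.2] turn [ 0.02 -0.44  0.07] clock 3.1
```

Request:
{"fn": "move_arm", "kwargs": {
  "commands": [
    [0,0,-15,0,0,0],
    [0,0,-40,0,0,0],
    [0,0,-75,0,0,0],
    [0,0,-105,0,0,0],
    [0,0,-105,0,0,0],
    [40,18,-105,0,0,0],
    [80,36,-105,0,0,0],
    [120,54,-105,0,0,0],
    [145,65,-105,0,0,0],
    [160,71,-105,0,0,0],
    [165,73,-105,0,0,0],
    [165,73,-105,0,0,0],
    [165,73,-105,0,0,0],
    [165,73,-105,0,0,0]
  ]
}}

```text
clock: 4.5
tool_pos: [0.6023, -0.1084, 0.1537]
orientation: [-3.141, -0.002, -0.004]
contact_force: [0.3, -0.3, -2.5]
grip_width: 0.0464
grip_force: 62.3
```

Run:
```python
from h import *
s=observe();print(s["tool_pos"],s["orientation"],s["contact_force"],s["grip_width"])
a=read_camera("top")[:,:,::-1];b=read_camera("side")[:,:,::-1]
cv2.imwrite("top1_raw.png",a);cv2.imwrite("side1_raw.png",b)
print(observe()["tool_pos"],observe()["orientation"])
p=s["tool_pos"];print(proj("top",p),proj("side",p))
A=cv2.resize(a[110:210,255:321],None,fx=6,fy=6,interpolation=2);B=cv2.resize(b[140:240,240:306],None,fx=6,fy=6,interpolation=2)
cv2.imwrite("pics/held.png",np.hstack([A,B]))
```

```text
[ 0.60231467 -0.10844673  0.15368376] [-3.14124782e+00 -2.02966965e-03 -3.77720225e-03] [ 0.32508631 -0.32783769 -2.49326516] 0.046407028211092605
[ 0.60270953 -0.10856309  0.15415509] [-3.14156364e+00 -2.07076088e-03 -5.41854092e-03]
[[290.59159697 161.71974146]] [[294.29226751 197.27503747]]
```

View pics/held.png

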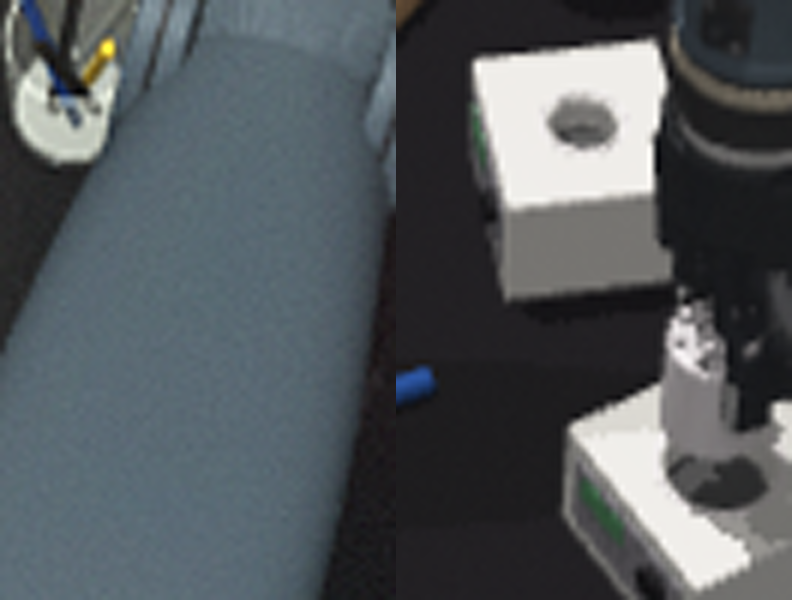

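Request:
{"fn": "move_arm", "kwargs": {
  "commands": [
    [5,1,0,0,0,0],
    [9,1.4,0,0,0,0],
    [9,1.4,0,0,0,0],
    [9,1.4,5,0,0,0],
    [9,1.4,9,0,0,0],
    [9,1.4,9,0,0,0],
    [9,1.4,9,0,0,0]
  ]
}}

```text
clock: 5.3
tool_pos: [0.612, -0.1103, 0.1443]
orientation: [-3.141, -0.001, -0.004]
contact_force: [-0.4, -0.6, -2.9]
grip_width: 0.0465
grip_force: 62.3
```

```bash
cat >> h.py <<'E'
def ring(x,y,z,r,k=60):
    t=np.linspace(0,2*np.pi,k); return np.c_[x+r*np.cos(t),y+r*np.sin(t),np.full(k,z)]
def draw(name,out,x0,y0,w,h,s,rings):
    im=read_camera(name)[:,:,::-1]; cv2.imwrite(out.replace("pics/","raw_"),im)
    im=cv2.resize(im[y0:y0+h,x0:x0+w],None,fx=s,fy=s,interpolation=cv2.INTER_CUBIC); b=im.copy()
    for r,c in rings:
        p=(proj(name,r)-[x0,y0]+.5)*s-.5
        cv2.polylines(im,[p.round().astype(int).reshape(-1,1,2)],False,c,1)
    cv2.imwrite(out,np.hstack([b,im]))
E
python3 - <<'E'
from h import *
s=observe();p=s["tool_pos"];print(p,s["orientation"],s["contact_force"])
x,y=p[0]-.0042-.0002,p[1]-.0008   # side-camera frame of the insert
zb=p[2]-.0505
draw("side","pics/held2.png",275,165,66,80,6,[(ring(x,y,zb,.024),(0,0,255)),(ring(x,y,zb+.06,.024),(0,0,255)),(ring(.6067,-.1102,.07,.026),(0,255,0))])
E
```

```text
[ 0.61198058 -0.11028891  0.14432352] [-3.14124246e+00 -1.38804347e-03 -3.74461582e-03] [-0.44573115 -0.55305749 -2.85738668]
```

View pics/held2.png

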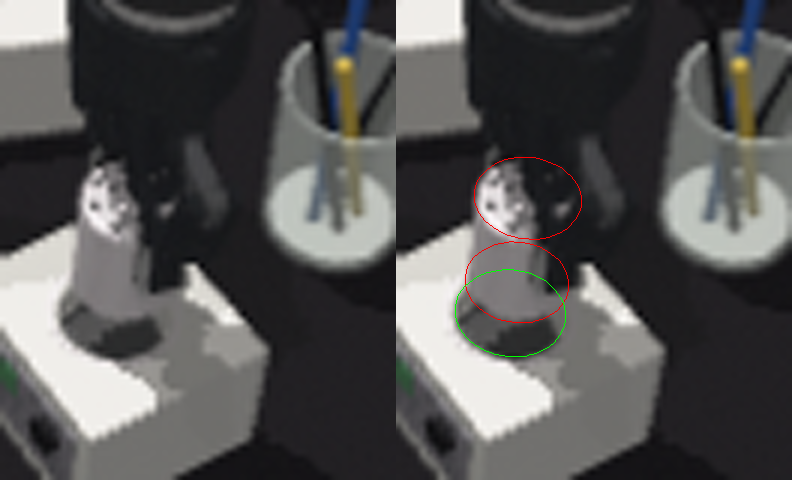

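Request:
{"fn": "move_arm", "kwargs": {
  "commands": [
    [-0.6,-0.5,8,0,0,0],
    [-0.6,-0.5,16,0,0,0],
    [-0.6,-0.5,22,0,0,0],
    [-0.6,-0.5,26,0,0,0],
    [-0.6,-0.5,30,0,0,0],
    [-0.6,-0.5,34,0,0,0],
    [-0.6,-0.5,34,0,0,0]
  ]
}}

```text
clock: 6.05
tool_pos: [0.6115, -0.1098, 0.1101]
orientation: [-3.141, -0.002, -0.004]
contact_force: [-0.3, 0.7, -2.8]
grip_width: 0.0467
grip_force: 62.3
```

Request:
{"fn": "move_arm", "kwargs": {
  "commands": [
    [0,0,3,0,0,0],
    [0,0,6,0,0,0],
    [0,0,8,0,0,0],
    [0,0,9,0,0,0],
    [0,0,9,0,0,0]
  ]
}}

```text
clock: 6.55
tool_pos: [0.6118, -0.1097, 0.1016]
orientation: [-3.141, -0.002, -0.005]
contact_force: [-1.3, 1.0, -3.2]
grip_width: 0.0467
grip_force: 62.3
```

Request:
{"fn": "move_arm", "kwargs": {
  "commands": [
    [0,0,0.5,0,0,0],
    [0,0,1,0,0,0],
    [0,0,1.5,0,0,0],
    [0,0,1.5,0,0,0]
  ]
}}

```text
clock: 6.95
tool_pos: [0.6118, -0.1097, 0.1006]
orientation: [-3.141, -0.002, -0.005]
contact_force: [-2.8, 3.2, -1.4]
grip_width: 0.0465
grip_force: 62.6
```

Request:
{"fn": "move_arm", "kwargs": {
  "commands": [
    [0,0,0.5,0,0,0],
    [0,0,1,0,0,0],
    [0,0,1,0,0,0]
  ]
}}

```text
clock: 7.25
tool_pos: [0.6119, -0.1097, 0.1006]
orientation: [-3.141, -0.002, -0.006]
contact_force: [-4.3, 2.0, 4.6]
grip_width: 0.0461
grip_force: 62.9
```

Request:
{"fn": "move_arm", "kwargs": {
  "commands": [
    [0,0,0,0,0,0],
    [0,0,0,0,0,0],
    [0,0,0,0,0,0],
    [0,0,0,0,0,0],
    [0,0,0,0,0,0],
    [0,0,-20,0,0,0],
    [0,0,-60,0,0,0],
    [0,0,-100,0,0,0],
    [0,0,-100,0,0,0],
    [0,0,-100,0,0,0]
  ],
  "claw": 80
}}

```text
clock: 8.25
tool_pos: [0.6128, -0.1103, 0.2016]
orientation: [3.14, 0.001, 0.012]
contact_force: [-0.5, -0.3, -0.6]
grip_width: 0.0798
grip_force: 0.0
```

Run:
```python
from h import *
print(observe()["tool_pos"])
plan([.4588,.1275,.15],(0,0,-1),(0,1,0))
```

```text
[ 0.61281446 -0.11034722  0.20156465]
shift [-154.2 -238.    50. ] turn [ 0.08 -0.45  0.05] clock 8.25
```

Request:
{"fn": "move_arm", "kwargs": {
  "commands": [
    [-25,-39,0,0,0,0],
    [-54,-83,0,0,0,0],
    [-80,-123,10,0,-0.4,0],
    [-105,-163,30,0,-0.4,0],
    [-130,-201,45,0,-0.4,0],
    [-148,-229,50,0,-0.4,0],
    [-154,-238,50,0,-0.4,0],
    [-154,-238,50,0,-0.4,0],
    [-154,-238,50,0,-0.4,0],
    [-154,-238,50,0,-0.4,0]
  ]
}}

```text
clock: 9.25
tool_pos: [0.4603, 0.0938, 0.1494]
orientation: [-3.114, -0.066, 0.005]
contact_force: [0.4, 0.0, 0.7]
grip_width: 0.08
grip_force: 0.0
```

Run:
```python
from h import *
print(observe()["tool_pos"])
plan([.4588,.1275,.047],(0,0,-1),(0,1,0))
```

```text
[0.4603123  0.093785   0.14938328]
shift [  0.2 -31.  103.3] turn [-1.55  0.18  2.41] clock 9.25
```

Request:
{"fn": "move_arm", "kwargs": {
  "commands": [
    [0,0,0,0,0,0],
    [0,0,0,0,0,0]
  ]
}}

```text
clock: 9.45
tool_pos: [0.4597, 0.0941, 0.1491]
orientation: [-3.114, -0.066, 0.006]
contact_force: [0.7, 0.3, -0.1]
grip_width: 0.08
grip_force: 0.0
```

Run:
```python
from h import *
print(observe()["tool_pos"],observe()["q"])
plan([.4588,.1275,.047],(0,0,-1),(0,1,0))
plan([.4588,.1275,.047],(0,0,-1),(1,0,0))
```

```text
[0.45971215 0.09408602 0.14914748] [ 0.04164764 -0.09402611 -0.25338738  1.41493067  0.02743728  3.14059994]
shift [  0.9 -30.6 103. ] turn [-1.57  0.23  2.44] clock 9.45
shift [  0.9 -30.6 103. ] turn [ -1.41  -1.04 -87.55] clock 9.45
```

Request:
{"fn": "move_arm", "kwargs": {
  "commands": [
    [0,-6,0,0,0,-8],
    [0,-12,0,0,0,-16],
    [0,-18,0,0,0,-24],
    [1,-24,0,0,0,-32],
    [1,-31,0,0,0,-40],
    [1,-31,0,0,0,-48],
    [1,-31,0,0,0,-56],
    [1,-31,0,0,0,-64],
    [1,-31,0,0,0,-72],
    [1,-31,0,0,0,-80],
    [1,-31,0,-1.4,-1,-87.5],
    [1,-31,0,-1.4,-1,-87.5],
    [1,-31,0,-1.4,-1,-87.5]
  ]
}}

```text
clock: 10.75
tool_pos: [0.4588, 0.1256, 0.1498]
orientation: [-2.224, -2.218, -0.001]
contact_force: [-0.5, -0.3, -0.8]
grip_width: 0.08
grip_force: 0.0
```

Run:
```python
from h import *
print(observe()["tool_pos"],observe()["q"])
plan([.4588,.1275,.047],(0,0,-1),(1,0,0))
```

```text
[0.45880845 0.1255925  0.14978993] [ 1.25479570e-01 -7.78414162e-02 -2.36774333e-01  1.41189189e+00
  9.81518963e-04  1.69875201e+00]
shift [  1.8   0.  102.8] turn [-0.01 -0.06 -0.14] clock 10.75
```

Request:
{"fn": "move_arm", "kwargs": {
  "commands": [
    [2,0,35,0,0,0],
    [2,0,70,0,0,0],
    [2,0,92,0,0,0],
    [2,0,103,0,0,0],
    [2,0,103,0,0,0],
    [2,0,103,0,0,0]
  ]
}}

```text
clock: 11.35
tool_pos: [0.4594, 0.1276, 0.0477]
orientation: [2.222, 2.22, 0.002]
contact_force: [-0.2, 0.2, 0.4]
grip_width: 0.0801
grip_force: 0.0
```

Request:
{"fn": "move_arm", "kwargs": {
  "commands": [
    [0,0,0,0,0,0],
    [0,0,0,0,0,0],
    [0,0,0,0,0,0],
    [0,0,0,0,0,0],
    [0,0,0,0,0,0],
    [0,0,0,0,0,0],
    [0,0,0,0,0,0],
    [0,0,0,0,0,0],
    [0,0,0,0,0,0]
  ],
  "claw": 20
}}

```text
clock: 12.25
tool_pos: [0.4595, 0.1278, 0.0479]
orientation: [2.221, 2.221, 0.003]
contact_force: [-0.6, 0.1, 5.4]
grip_width: 0.0309
grip_force: 59.7
```

Run:
```python
from h import *
p=observe()["tool_pos"];print(p)
plan([p[0]+.1692,p[1]-.0046,.155],(0,0,-1),(1,0,0))
```

```text
[0.45945633 0.12779912 0.04789674]
shift [  -4.5  169.4 -106.8] turn [ 0.1  -0.05  0.01] clock 12.25
```

Request:
{"fn": "move_arm", "kwargs": {
  "commands": [
    [0,0,-15,0,0,0],
    [0,0,-40,0,0,0],
    [0,0,-75,0,0,0],
    [0,0,-100,0,0,0],
    [0,0,-100,0,0,0],
    [-1,40,-100,0,0,0],
    [-2,80,-100,0,0,0],
    [-3,120,-100,0,0,0],
    [-4,148,-100,0,0,0],
    [-4.5,163,-100,0,0,0],
    [-4.5,169,-98,0,0,0],
    [-4.5,169,-98,0,0,0],
    [-4.5,169,-98,0,0,0],
    [-4.5,169,-98,0,0,0]
  ]
}}

```text
clock: 13.65
tool_pos: [0.6265, 0.1233, 0.1445]
orientation: [-2.22, -2.221, 0.001]
contact_force: [0.6, -0.1, -1.6]
grip_width: 0.031
grip_force: 59.8
```

Run:
```python
from h import *
s=observe();p=s["tool_pos"];print(p,s["orientation"],s["contact_force"])
plan([.45946+.1692,.1278-.0046,p[2]],(0,0,-1),(1,0,0))
x,y=p[0]-.00035,p[1]-.0013   # side frame: insert was (.4591,.1265) at TCP (.4595,.1278)
zb=p[2]-.0479
draw("side","pics/held3.png",245,120,66,80,6,[(ring(x,y,zb,.016),(0,0,255)),(ring(x,y,zb+.06,.016),(0,0,255)),(ring(.6274,.1217,.07,.018),(0,255,0))])
```

```text
[0.62652166 0.12327808 0.14446666] [-2.21994952e+00 -2.22105294e+00  8.62451002e-04] [ 0.5535579  -0.0994141  -1.57428201]
shift [-0.1  2.1 -0. ] turn [-0.08 -0.03  0.03] clock 13.65
```

View pics/held3.png

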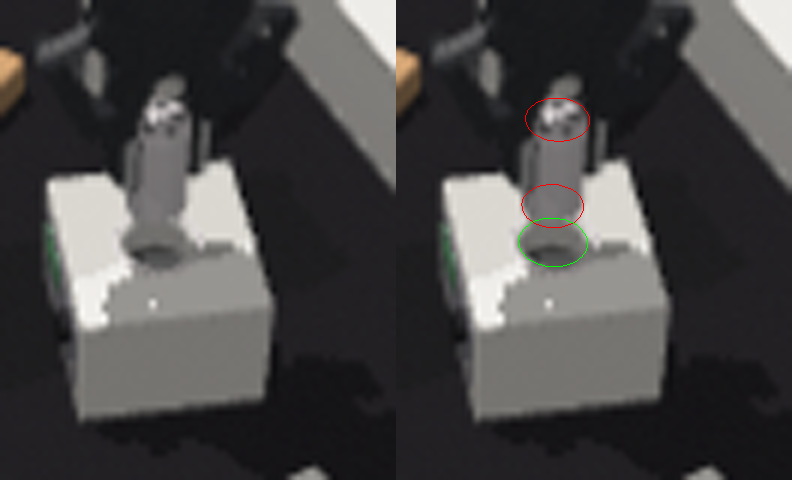

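Request:
{"fn": "move_arm", "kwargs": {
  "commands": [
    [0,2,0,0,0,0],
    [0,2,8,0,0,0],
    [0,2,16,0,0,0],
    [0,2,22,0,0,0],
    [0,2,26,0,0,0],
    [0,2,30,0,0,0],
    [0,2,34,0,0,0],
    [0,2,34,0,0,0]
  ]
}}

```text
clock: 14.5
tool_pos: [0.6292, 0.1231, 0.1098]
orientation: [-2.22, -2.221, 0.001]
contact_force: [-0.8, 0.3, -1.6]
grip_width: 0.0307
grip_force: 59.8
```

Request:
{"fn": "move_arm", "kwargs": {
  "commands": [
    [0,0,4,0,0,0],
    [0,0,7,0,0,0],
    [0,0,9,0,0,0],
    [0,0,10,0,0,0],
    [0,0,11,0,0,0],
    [0,0,11,0,0,0]
  ]
}}

```text
clock: 15.1
tool_pos: [0.6295, 0.1231, 0.0996]
orientation: [-2.221, -2.221, -0.0]
contact_force: [-0.6, 0.2, -1.8]
grip_width: 0.0305
grip_force: 59.8
```

Request:
{"fn": "move_arm", "kwargs": {
  "commands": [
    [0,0,0.5,0,0,0],
    [0,0,1,0,0,0],
    [0,0,1,0,0,0]
  ]
}}

```text
clock: 15.4
tool_pos: [0.6296, 0.1232, 0.0987]
orientation: [-2.221, -2.221, -0.0]
contact_force: [-0.5, -0.4, -0.3]
grip_width: 0.0304
grip_force: 59.8
```

Request:
{"fn": "move_arm", "kwargs": {
  "commands": [
    [0,0,0.5,0,0,0],
    [0,0,1,0,0,0],
    [0,0,1,0,0,0]
  ]
}}

```text
clock: 15.7
tool_pos: [0.6297, 0.1231, 0.098]
orientation: [-2.221, -2.221, -0.001]
contact_force: [-0.5, -0.3, -0.4]
grip_width: 0.0308
grip_force: 60.0
```

Request:
{"fn": "move_arm", "kwargs": {
  "commands": [
    [0,0,0.5,0,0,0],
    [0,0,1,0,0,0],
    [0,0,1,0,0,0]
  ]
}}

```text
clock: 16.0
tool_pos: [0.6297, 0.1232, 0.098]
orientation: [-2.221, -2.222, -0.001]
contact_force: [-3.3, -1.3, 4.8]
grip_width: 0.0307
grip_force: 60.4
```

Request:
{"fn": "move_arm", "kwargs": {
  "commands": [
    [0,0,0,0,0,0],
    [0,0,0,0,0,0],
    [0,0,0,0,0,0],
    [0,0,0,0,0,0],
    [0,0,0,0,0,0],
    [0,0,-20,0,0,0],
    [0,0,-60,0,0,0],
    [0,0,-110,0,0,0],
    [0,0,-150,0,0,0],
    [0,0,-150,0,0,0]
  ],
  "claw": 60
}}

```text
clock: 17.0
tool_pos: [0.6328, 0.1233, 0.2557]
orientation: [2.215, 2.215, 0.018]
contact_force: [0.4, 0.7, 1.6]
grip_width: 0.06
grip_force: 0.0
```

Run:
```python
from h import *
s=observe();print(s["tool_pos"],s["q"][5])
a=np.radians(155.3);L=.48
u=np.array([np.sin(L)*np.cos(a),np.sin(L)*np.sin(a),np.cos(L)])
end=np.array([.4009,-.2806,.17]); g=end-.0425*u; print('u',u,'grip',g,'mouth',end-.085*u)
pre=g+u*(.006+.10)
print('pre',pre)
plan(pre,-u,(np.sin(a),-np.cos(a),0)); plan(pre,-u,(np.cos(a),np.sin(a),0))
```

```text
[0.63277324 0.12332327 0.25566806] 1.6589011075309563
u [-0.41953016  0.19296231  0.88699492] grip [ 0.41873003 -0.2888009   0.13230272] mouth [ 0.43656006 -0.2970018   0.09460543]
pre [ 0.37425984 -0.26834689  0.22632418]
shift [-391.7 -259.    24.9] turn [-14.87 -24.06 -64.15] clock 17.0
shift [-391.7 -259.    24.9] turn [-26.28  -6.21  24.15] clock 17.0
```

Request:
{"fn": "move_arm", "kwargs": {
  "commands": [
    [-40,-26,0,0,0,0],
    [-80,-52,0,-4,-1,4],
    [-120,-78,0,-8,-2,8],
    [-160,-104,0,-12,-3,12],
    [-200,-130,0,-16,-4,16],
    [-240,-157,0,-21,-5,20],
    [-280,-183,0,-26.3,-6.2,24.2],
    [-320,-210,5,-26.3,-6.2,24.2],
    [-355,-235,15,-26.3,-6.2,24.2],
    [-392,-259,25,-26.3,-6.2,24.2],
    [-392,-259,25,-26.3,-6.2,24.2],
    [-392,-259,25,-26.3,-6.2,24.2],
    [-392,-259,25,-26.3,-6.2,24.2],
    [-392,-259,25,-26.3,-6.2,24.2]
  ]
}}

```text
clock: 18.4
tool_pos: [0.3718, -0.2677, 0.2219]
orientation: [2.29, 1.474, 0.343]
contact_force: [0.9, 0.3, 0.0]
grip_width: 0.06
grip_force: 0.0
```

Run:
```python
from h import *
s=observe();print(s["tool_pos"],s["q"])
a=np.radians(155.3);L=.48
u=np.array([np.sin(L)*np.cos(a),np.sin(L)*np.sin(a),np.cos(L)])
g=np.array([.4009,-.2806,.17])-.0425*u
plan(g+u*.006,-u,(np.cos(a),np.sin(a),0))
# check seating of both inserts: overlay in side and compare silhouettes
im=read_camera("side")[:,:,::-1]; cv2.imwrite("side4.png",im)
im=cv2.resize(im[120:320,215:345],None,fx=3,fy=3,interpolation=2)
b=im.copy()
for r in(ring(.6067,-.1102,.11,.024),ring(.6274,.1217,.11,.016),ring(.6067,-.1102,.07,.024),ring(.6274,.1217,.07,.016)):
    cv2.polylines(im,[((proj("side",r)-[215,120]+.5)*3-.5).round().astype(int).reshape(-1,1,2)],False,(0,0,255),1)
cv2.imwrite("pics/pre.png",np.hstack([b,im]))
```

```text
[ 0.37177825 -0.26773929  0.22191026] [-0.89997233 -0.62218782 -0.57800917  1.18912988  0.20073321  1.14133115]
shift [ 0.9  5.4 97.2] turn [-0.68  0.29  0.31] clock 18.4
```

View pics/pre.png

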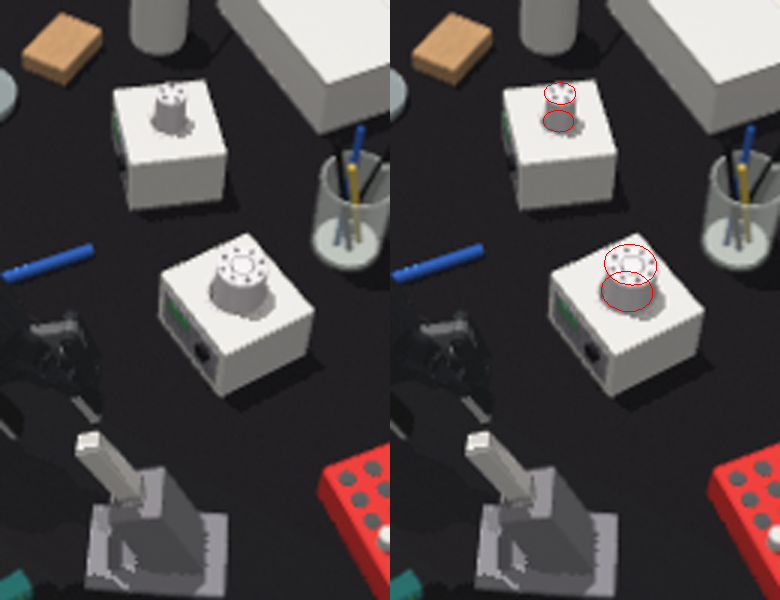

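Both inserts are seated upright at the predicted height, and the gripper stands above the probe handle at (88,440). Next I go down along its axis.

Request:
{"fn": "move_arm", "kwargs": {
  "commands": [
    [1,5,0,-0.6,0.3,0.3],
    [1,5,0,-0.6,0.3,0.3],
    [1,5,25,-0.6,0.3,0.3],
    [1,5,50,-0.6,0.3,0.3],
    [1,5,75,-0.6,0.3,0.3],
    [1,5,92,-0.6,0.3,0.3],
    [1,5,97,-0.6,0.3,0.3],
    [1,5,97,-0.6,0.3,0.3],
    [1,5,97,-0.6,0.3,0.3]
  ]
}}

```text
clock: 19.35
tool_pos: [0.415, -0.289, 0.1383]
orientation: [2.288, 1.462, 0.357]
contact_force: [0.8, 0.3, 0.6]
grip_width: 0.0599
grip_force: 0.0
```

Run:
```python
from h import *
s=observe();print(s["tool_pos"],s["contact_force"])
a=np.radians(155.3);L=.48
u=np.array([np.sin(L)*np.cos(a),np.sin(L)*np.sin(a),np.cos(L)])
g=np.array([.4009,-.2806,.17])-.0425*u
plan(g+u*.006,-u,(np.cos(a),np.sin(a),0))
```

```text
[ 0.41502145 -0.28896269  0.13833724] [0.77702654 0.32965368 0.62683204]
shift [1.7 0.1 0.9] turn [-0.03  0.09 -0.13] clock 19.35
```

Close, with a small lateral fix.

Request:
{"fn": "move_arm", "kwargs": {
  "commands": [
    [1.5,0,0,0,0,0],
    [1.5,0,0,0,0,0],
    [1.5,0,0,0,0,0],
    [1.5,0,0,0,0,0],
    [1.5,0,0,0,0,0],
    [1.5,0,0,0,0,0],
    [1.5,0,0,0,0,0],
    [1.5,0,0,0,0,0],
    [1.5,0,0,0,0,0]
  ],
  "claw": 8
}}

```text
clock: 20.25
tool_pos: [0.4161, -0.2881, 0.1387]
orientation: [2.287, 1.461, 0.358]
contact_force: [1.5, 0.0, 5.1]
grip_width: 0.0196
grip_force: 49.5
```

Request:
{"fn": "move_arm", "kwargs": {
  "commands": [
    [0,0,-5,0,0,0],
    [0,0,-12,0,0,0],
    [0,0,-20,0,0,0],
    [0,0,-30,0,0,0],
    [0,0,-30,0,0,0]
  ]
}}

```text
clock: 20.75
tool_pos: [0.4016, -0.2812, 0.1633]
orientation: [2.292, 1.462, 0.354]
contact_force: [-0.3, -0.3, -1.1]
grip_width: 0.0191
grip_force: 51.5
```

Request:
{"fn": "move_arm", "kwargs": {
  "commands": [
    [0,0,-12,0,0,0],
    [0,0,-25,0,0,0],
    [0,0,-40,0,0,0],
    [0,0,-55,0,0,0],
    [0,0,-70,0,0,0],
    [0,0,-85,0,0,0],
    [0,0,-100,0,0,0],
    [0,0,-100,0,0,0],
    [0,0,-100,0,0,0]
  ]
}}

```text
clock: 21.65
tool_pos: [0.3604, -0.262, 0.2515]
orientation: [2.292, 1.462, 0.355]
contact_force: [0.4, 0.3, -1.1]
grip_width: 0.0192
grip_force: 51.5
```

Run:
```python
from h import *
s=observe();print(s["tool_pos"],s["q"])
for ang in (155.3,90,):
    a=np.radians(ang);plan([.45,-.17,.33],(0,0,-1),(np.cos(a),np.sin(a),0))
a=np.radians(155.3);plan([.6074,-.1095,.30],(0,0,-1),(np.cos(a),np.sin(a),0))
```

```text
[ 0.36044898 -0.26200077  0.25154076] [-0.92330044 -0.65405528 -0.53810945  1.25975175  0.21719245  1.12966836]
shift [121.2  73.7 -50.2] turn [ 2.727e+01  2.000e-02 -2.100e-01] clock 21.65
shift [121.2  73.7 -50.2] turn [ 24.24 -15.51  63.79] clock 21.65
shift [242.4 164.1  30.2] turn [ 2.727e+01  2.000e-02 -2.100e-01] clock 21.65
```

Request:
{"fn": "move_arm", "kwargs": {
  "commands": [
    [0,0,-30,0,0,0],
    [10,10,-50,5,0,0],
    [30,28,-50,11,0,0],
    [60,50,-40,17,0,0],
    [95,72,-30,23,0,0],
    [130,95,-12,27.2,0,0],
    [165,118,5,27.2,0,0],
    [200,140,15,27.2,0,0],
    [228,156,25,27.2,0,0],
    [242,164,30,27.2,0,0],
    [242,164,30,27.2,0,0],
    [242,164,30,27.2,0,0],
    [242,164,30,27.2,0,0]
  ]
}}

```text
clock: 22.95
tool_pos: [0.6066, -0.1103, 0.3009]
orientation: [2.647, 1.689, 0.001]
contact_force: [-0.3, -1.0, -1.1]
grip_width: 0.0194
grip_force: 51.5
```

Run:
```python
from h import *
s=observe();p=s["tool_pos"];print(p,s["orientation"],s["q"])
a=np.radians(155.3);plan([.6074,-.1095,.30],(0,0,-1),(np.cos(a),np.sin(a),0))
im=read_camera("side")[:,:,::-1]
print(proj("side",[p,p-[0,0,.135],[.6067,-.1102,.11]]))
x0,y0=255,95
im=cv2.resize(im[y0:y0+115,x0:x0+75],None,fx=5,fy=5,interpolation=2); b=im.copy()
for r in(ring(.6067,-.1102,.11,.011),ring(.6067,-.1102,.11,.024)):
    cv2.polylines(im,[((proj("side",r)-[x0,y0]+.5)*5-.5).round().astype(int).reshape(-1,1,2)],False,(0,0,255),1)
cv2.imwrite("pics/probe_held.png",np.hstack([b,im]))
```

```text
[ 0.6066188  -0.11033597  0.30093607] [2.64683137e+00 1.68862498e+00 9.93878706e-04] [-2.88249324e-01  3.14959389e-01  4.93308834e-01  1.74723581e+00
 -8.19006713e-04  1.71758512e+00]
shift [1.1 0.4 0.9] turn [ 0.12  0.03 -0.23] clock 22.95
[[300.97995011 158.11066706]
 [296.42580178 194.38497719]
 [294.73728995 207.6539113 ]]
```

View pics/probe_held.png

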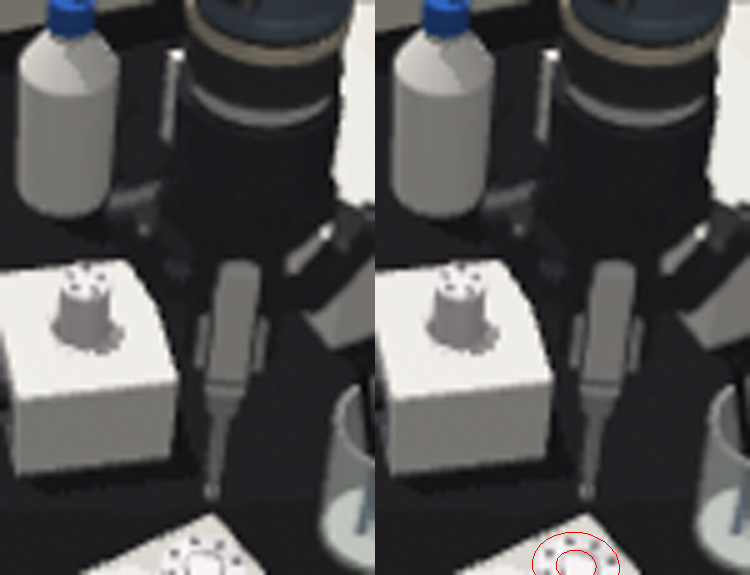

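Request:
{"fn": "move_arm", "kwargs": {
  "commands": [
    [0.7,0.7,10,0.1,0,0],
    [0.7,0.7,25,0.1,0,0],
    [0.7,0.7,38,0.1,0,0],
    [0.7,0.7,47,0.1,0,0],
    [0.7,0.7,50,0.1,0,0],
    [0.7,0.7,50,0.1,0,0],
    [0.7,0.7,50,0.1,0,0]
  ]
}}

```text
clock: 23.7
tool_pos: [0.6086, -0.1097, 0.2521]
orientation: [2.646, 1.689, 0.003]
contact_force: [-0.3, 0.4, -1.1]
grip_width: 0.0192
grip_force: 51.5
```

Run:
```python
from h import *
p=observe()["tool_pos"];print(p)
im=read_camera("side")[:,:,::-1]
x0,y0=270,165
b=cv2.resize(im[y0:y0+60,x0:x0+55],None,fx=10,fy=10,interpolation=2)
cv2.imwrite("pics/tip.png",b)
```

```text
[ 0.60862025 -0.10967513  0.25211986]
```

View pics/tip.png

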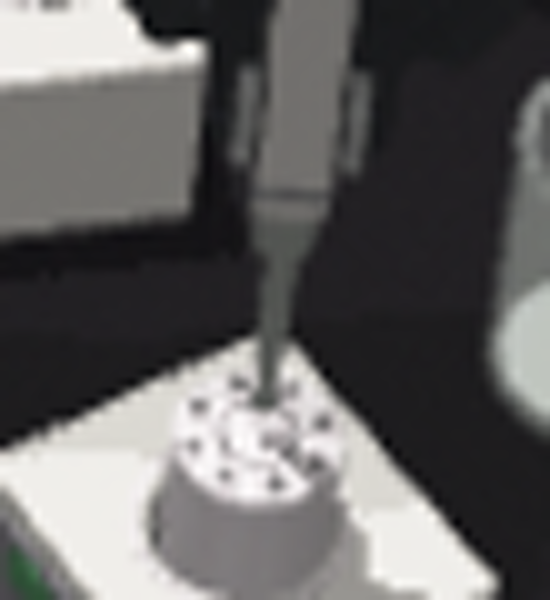

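The tip hangs just above the ring: tip at (296.0,204.6) raw, ring centre at about (295.8,208.0). That was my eleventh view, one over the limit of ten, so I'll take no more and work from numbers only. Next I lower to find contact.

Run:
```python
from h import *
p=observe()["tool_pos"];print(p)
print(proj("side",[p-[0,0,h] for h in(.125,.13,.135,.14)]).round(2))
print(proj("side",[[.6067,-.1102,.11],[.608,-.1102,.11],[.6067,-.1122,.11]]).round(2))
```

```text
[ 0.60878517 -0.10965892  0.2523983 ]
[[295.88 203.27]
 [295.73 204.44]
 [295.58 205.61]
 [295.43 206.76]]
[[294.74 207.65]
 [295.17 207.53]
 [295.02 208.19]]
```

Request:
{"fn": "move_arm", "kwargs": {
  "commands": [
    [0,0,2,0,0,0],
    [0,0,4,0,0,0],
    [0,0,5,0,0,0],
    [0,0,5,0,0,0]
  ]
}}

```text
clock: 24.15
tool_pos: [0.6084, -0.1094, 0.2461]
orientation: [2.647, 1.69, 0.001]
contact_force: [-0.6, -0.4, -0.4]
grip_width: 0.0193
grip_force: 51.5
```

Request:
{"fn": "move_arm", "kwargs": {
  "commands": [
    [0,0,1,0,0,0],
    [0,0,2,0,0,0],
    [0,0,2,0,0,0]
  ]
}}

```text
clock: 24.45
tool_pos: [0.6084, -0.1095, 0.2442]
orientation: [2.647, 1.69, 0.001]
contact_force: [0.0, 0.5, -1.3]
grip_width: 0.0194
grip_force: 51.5
```

Request:
{"fn": "move_arm", "kwargs": {
  "commands": [
    [-1.3,-0.5,1,0,0,0],
    [-1.3,-0.5,2,0,0,0],
    [-1.3,-0.5,3,0,0,0],
    [-1.3,-0.5,4,0,0,0],
    [-1.3,-0.5,5,0,0,0],
    [-1.3,-0.5,6,0,0,0],
    [-1.3,-0.5,6,0,0,0],
    [-1.3,-0.5,6,0,0,0]
  ]
}}

```text
clock: 25.25
tool_pos: [0.6075, -0.1105, 0.2387]
orientation: [2.647, 1.69, 0.002]
contact_force: [-0.2, -0.2, -0.2]
grip_width: 0.0193
grip_force: 51.6
```

Request:
{"fn": "move_arm", "kwargs": {
  "commands": [
    [0,0,1,0,0,0],
    [0,0,2,0,0,0],
    [0,0,3,0,0,0],
    [0,0,3,0,0,0],
    [0,0,3,0,0,0]
  ]
}}

```text
clock: 25.75
tool_pos: [0.6075, -0.1105, 0.2356]
orientation: [2.647, 1.69, 0.002]
contact_force: [-1.4, 1.5, 1.1]
grip_width: 0.0192
grip_force: 51.9
```

Request:
{"fn": "move_arm", "kwargs": {
  "commands": [
    [0,0,1,0,0,0],
    [0,0,2,0,0,0],
    [0,0,3,0,0,0],
    [0,0,3,0,0,0],
    [0,0,3,0,0,0]
  ]
}}

```text
clock: 26.25
tool_pos: [0.6076, -0.1105, 0.2327]
orientation: [2.647, 1.69, 0.002]
contact_force: [-0.7, 0.4, 1.8]
grip_width: 0.0197
grip_force: 52.1
```

Request:
{"fn": "move_arm", "kwargs": {
  "commands": [
    [0,0,0,0,0,0],
    [0,0,0,0,0,0],
    [0,0,0,0,0,0]
  ]
}}

```text
clock: 26.55
tool_pos: [0.6076, -0.1105, 0.2325]
orientation: [2.647, 1.69, 0.002]
contact_force: [-1.5, 0.6, 3.9]
grip_width: 0.0192
grip_force: 52.1
```

Run:
```python
from h import *
f=[]
for i in range(10): read_camera("side"); f.append(observe()["contact_force"])
s=observe();print(np.mean(f,0),s["tool_pos"],s["grip_force"],s["clock"])
```

```text
[-0.87402777  0.5216742   3.24732024] [ 0.60759451 -0.11051065  0.23245609] 52.09870219230652 27.05
```

```bash
python3 -c "
from cell import *
print(finish_job())"
```

```text
the job is handed in; nothing more can be done
None
```

I handed the job in at about 27 s with both inserts seated in their bays and the probe held upright on the wide insert's ring, pressing about 4.4 N (tip roughly half-way in). The force is measured, but the final tip position rests on a reading taken just before contact, and I viewed 11 pictures, one over the limit of 10.

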